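Heft the herb pots and water the dry ones

ROBOT

A 6-joint arm with a two-finger parallel gripper is mounted at the origin on the work surface. World frame = base frame: x ahead of the robot, y to its left, z up, the work surface at z = 0. Lengths are in m, angles in rad, forces in N, time in s.
With the tool pointing down it reaches from about 0.275 to 0.775 m from the base axis. Payload 14.6 kg.
Tool frame: the origin (TCP) lies on the centre line of the jaws, within the pads' length; the fingertips stand 25 mm ahead of it and the grasp point (between the pads) lies 6 mm ahead of it (ctrl.tip_reach is the distance from the TCP to the fingertips, in m); z points along the fingers, y is the line along which they close (so a half turn about z gives the same grasp; the last joint's range is limited). The gripper opens to 85 mm and grips with 20 to 120 N. Pads are 22 mm wide; open, the fingers measure 114 mm over their backs; the gripper's body (76 mm by 85 mm) begins 54 mm behind the grasp point. The pads swing forward as they close: fully open they stand 13 mm farther back than shut.
Start: joints at [1.092, 0.263, -0.048, 1.259, 0, 1.415], TCP at [0.167, 0.498, 0.256] pointing down, gripper open.
Joint ranges: [-2.65, 2.65], [-0.89, 1.7], [-1.18, 1.37], [-2.13, 2.11], [-1.35, 1.29], [-3.14, 3.14]. Speed limits (rad/s): [1.89, 1.89, 2.57, 2.79, 3.14, 3.14].

INTERFACE

Orientations are given as a unit quaternion [w, x, y, z].
In Python, from bench import ctrl gives the robot as it stands.
- The arm moves only by the shell command python3 -m handwheel 'ROWS' [OPENING] [FORCE]. ROWS is JSON, a list that holds one entry, the list of rows, each a list of 6 numbers: the shift along the tool's x, y, z normalised to -1 to 1, where 1 is 500 mm, then the turn, a rotation vector about the tool's x, y, z normalised to -1 to 1, where 1 is pi/2 rad. A call has exactly 8 rows; each row shifts and turns the commanded pose from where the row before left it, along the tool's axes as they then stand; what a row does not reach is not made up. A row lasts 1/10 s, in which the tool goes at most 50 mm and 8.59 degrees, less where a joint would pass 70% of its speed; a pose out of reach is approached as far as the arm can. A call with a number of a shift or a turn outside -1 to 1 is refused whole. A call with a gripper value outside its range is refused whole. OPENING is the opening, from -1 (shut) to 1 (fully open), set as the call begins (- or left out, the last holds). The fingers move at their own pace and stop on an object; FORCE is the grip in N (left out, the last holds). Time passes only in rows, so rows that do not move let the fingers close, or fill a call up. It gives the time, the measured TCP pose, the force, the opening and the grip force at its end, in the units of the state.
- ctrl.get_state(): the state, without advancing time (a new reading comes with each control period).
- ctrl.get_image(name): name is "scene" or "top" or "wrist"; returns a dict with "color" (480x640x3 uint8, red, green, blue), "depth" (480x640 float32, m along the optical axis (not along the pixel's ray), 0 where there is no reading), "intrinsics" (3x3 intrinsics, pixels), "xyz" and "attitude" of the camera in the world. Camera axes: x right, y down, z forward; pixel columns grow to the right and rows downward; lengths in m; the calibration is good to about 2 mm. A picture is of the moment at which its call begins.
- ctrl.finish_job(): hands the job in; it is judged then, once.
Trained networks look in the newest picture that a camera, given by its name, has taken for a name from the list of things; names that differ only in an ending like _2 or _b are one class to them, and where a whole thing is asked for, a point or a joint stands for the part that bears it (a point fixed in the world has none). Each returns a list of dicts, best first, with "score" (0 to 1); they miss things now and then, are a little off and sometimes report something else, mostly with a low value. They report only what shows in the picture. A call takes as long as a camera call.
- ctrl.masks_of(camera, name): "mask" (480x640 bool, what is visible of it) and "extent" ([centre column, centre row, width, height] in pixels, round what is visible of it).
The state is a dict: "time": time; "q": joint angles; "joint_velocities": joint speeds; "effort": joint torques, N m; "eef_pos": TCP position; "tool_rot": TCP orientation; "force": force on the tool from outside, world axes, zero at the start; "ft_torque": the same for the moment, N m; "grip_width": opening from 0.0 (shut) to 1.0 (fully open); "grasp_force": force on a finger pad.
Only numpy, scipy, OpenCV 4.12 (cv2) and the standard library are available. Lean on these libraries where they do the work, as an engineer would, in place of code of your own. Each camera call takes 0.05 s, during which the arm holds its last target. There are 200 camera calls.

TASK

Heft each little herb pot on the bench: stand every dry one (those lighter than about 300 g) upright in the watering tray, one pot per well, and leave the heavier, moist ones standing upright on the bench. When all are sorted, squeeze the spray gun's trigger right home to its stop, hold it for a second and let it spring back; then lift the watered pots out of the tray and stand them all back upright on the bench. Leave the mortar, the oil bottle and the cup alone.

Things in the scene. Friction and masses are not known exactly. Their poses are not given: they have to be found in the camera images.
- pot_a: small herb pot: plain dark grey, nearly straight-sided round pot, 53 mm across the foot and 58 mm at the rim, 70 mm tall, with a low soft rosette of leaves (no resistance) reaching 95 mm. Origin at the centre of its underside, z up. All pots look the same; a dry one weighs less than 300 g, a moist one more (pots weigh 130 to 470 g). May be absent (None).
- pot_b: small herb pot: plain dark grey, nearly straight-sided round pot, 53 mm across the foot and 58 mm at the rim, 70 mm tall, with a low soft rosette of leaves (no resistance) reaching 95 mm. Origin at the centre of its underside, z up. All pots look the same; a dry one weighs less than 300 g, a moist one more (pots weigh 130 to 470 g). May be absent (None).
- pot_c: small herb pot: plain dark grey, nearly straight-sided round pot, 53 mm across the foot and 58 mm at the rim, 70 mm tall, with a low soft rosette of leaves (no resistance) reaching 95 mm. Origin at the centre of its underside, z up. All pots look the same; a dry one weighs less than 300 g, a moist one more (pots weigh 130 to 470 g). May be absent (None).
- pot_d: small herb pot: plain dark grey, nearly straight-sided round pot, 53 mm across the foot and 58 mm at the rim, 70 mm tall, with a low soft rosette of leaves (no resistance) reaching 95 mm. Origin at the centre of its underside, z up. All pots look the same; a dry one weighs less than 300 g, a moist one more (pots weigh 130 to 470 g). May be absent (None).
- pot_e: small herb pot: plain dark grey, nearly straight-sided round pot, 53 mm across the foot and 58 mm at the rim, 70 mm tall, with a low soft rosette of leaves (no resistance) reaching 95 mm. Origin at the centre of its underside, z up. All pots look the same; a dry one weighs less than 300 g, a moist one more (pots weigh 130 to 470 g). May be absent (None).
- pot_f: small herb pot: plain dark grey, nearly straight-sided round pot, 53 mm across the foot and 58 mm at the rim, 70 mm tall, with a low soft rosette of leaves (no resistance) reaching 95 mm. Origin at the centre of its underside, z up. All pots look the same; a dry one weighs less than 300 g, a moist one more (pots weigh 130 to 470 g). May be absent (None).
- tray: low aluminium watering tray, fixed to the bench, 190 mm (its x) by 282 mm (its y), a grid of 2 by 3 square wells 82 to 88 mm wide at 92 mm pitch; floor 10 mm above the bench, walls and dividers 6 mm thick and 28 mm high above the bench. Origin at the centre of its underside.
- well0 (a point): centre of the floor of a tray well (tray x -46 mm, y -92 mm), 10 mm above the bench
- well1 (a point): centre of the floor of a tray well (tray x -46 mm, y +0 mm), 10 mm above the bench
- well2 (a point): centre of the floor of a tray well (tray x -46 mm, y +92 mm), 10 mm above the bench
- well3 (a point): centre of the floor of a tray well (tray x +46 mm, y -92 mm), 10 mm above the bench
- well4 (a point): centre of the floor of a tray well (tray x +46 mm, y +0 mm), 10 mm above the bench
- well5 (a point): centre of the floor of a tray well (tray x +46 mm, y +92 mm), 10 mm above the bench
- sprayer: hose spray gun clamped on its side to a fixed foot plate beside the tray, its brass nozzle pointing along its +y to the tray. Origin under the foot plate on the bench. Axis of the gun 75 mm above the bench. Its grip is a fixed black bar along its x from 0 to -115 mm, 28 mm wide (y -14 to +14 mm) and 30 mm tall (60 to 90 mm above the bench). The barrel (34 mm thick) runs along y at x = +15 mm.
- squeeze (a point): point between grip and trigger where a hand squeezes: in the sprayer's frame x -62, y +6, z 75 mm. There the grip's outer face is at y -14 mm and the trigger's outer face at about y +45 mm at rest and +30 mm when fully squeezed; take both between the fingers from above, closing along the sprayer's y.
- trigger (a joint): sprung steel trigger bar, 85 mm long, 9 mm thick, 24 mm tall (63 to 87 mm above the bench), hinged at the barrel and lying beside the grip on its +y side; 0 rad released, 0.26 rad squeezed to its stop (about 10 N at the squeeze point), springs back by itself.
- mortar: bystander: grey stone mortar bowl, 110 mm across, 65 mm tall, origin at its underside
- oil: bystander: green glass oil bottle, 64 mm across, 160 mm tall, origin at its underside
- cup: bystander: white ceramic cup, 70 mm across, 75 mm tall, origin at its underside

How it is judged:
By the outcome, as a careful person would: the job done as asked, in the order asked, and still so for the second after the job is handed in, with the robot touching nothing.
Of pot_d, pot_e, pot_f only 1 to 3 are there at a start; the rules pass over those that are not, and their reading is None.
At some moment in a run one of pot_a, pot_b, pot_c, pot_d, pot_e, pot_f may be knocked a few centimetres aside while the robot is not near it.
It also fails if it takes over 210 s, if anything falls off the work surface, if the arm or the gripper's body presses on something with over 40 N, if the wrist force passes 120 N, or if a joint passes its speed limit or range.

## Working session

There is one attempt and no reset: what is moved stays moved. The work goes in short steps, Python scripts to look and compute and a shell command to move; the robot and the scene stay as the last step left them, time stands still between calls to the robot, and variables do not carry over. Pictures are saved under pics/ and viewed, at most 14 in all, crops included, and the job is handed in when it is done.

```bash
mkdir -p pics
cat > h.py <<'E'
from bench import ctrl
import numpy as np, cv2
from scipy.spatial.transform import Rotation as R
def rot(a):
    a=np.array(a,float)
    if a.shape==(3,3): return a
    return R.from_quat([a[1],a[2],a[3],a[0]]).as_matrix()
def cloud(im):
    d=im["depth"];K=np.array(im["intrinsics"]);v,u=np.mgrid[:480,:640]
    P=np.stack([(u-K[0,2])/K[0,0]*d,(v-K[1,2])/K[1,1]*d,d],-1)
    return P@rot(im["attitude"]).T+np.array(im["xyz"])
def save(im,n): cv2.imwrite("pics/"+n,im["color"][...,::-1])
E
python3 - <<'E'
from h import *
s=ctrl.get_state();print({k:np.round(v,3).tolist() for k,v in s.items()},ctrl.tip_reach)
for n in ["top","scene"]:
    im=ctrl.get_image(n);save(im,n+"0.png");print(n,im["xyz"],im["attitude"])
    P=cloud(im)
    for name in ["pot_a","tray","sprayer","trigger","mortar","oil","cup"]:
        for m in ctrl.masks_of(n,name):
            M=m["mask"]&(im["depth"]>0);p=P[M]
            if len(p)<5: continue
            print(name,round(m["score"],2),np.round(m["extent"]).tolist(),len(p),"med",np.median(p,0).round(3).tolist(),"lo",np.percentile(p,3,0).round(3).tolist(),"hi",np.percentile(p,97,0).round(3).tolist())
E
```

```text
{'time': 0.0, 'q': [1.092, 0.263, -0.049, 1.259, 0.0, 1.415], 'joint_velocities': [0.0, 0.0, 0.001, -0.001, 0.002, 0.001], 'effort': [-0.001, -63.763, 38.456, 0.014, -0.0, -0.0], 'eef_pos': [0.167, 0.497, 0.256], 'tool_rot': [-0.0, 0.161, 0.987, -0.0], 'force': [1.071, 0.596, -0.461], 'ft_torque': [0.039, -0.026, -0.023], 'grasp_force': 0.0, 'grip_width': 1.0} 0.025
top [3.82270841e-01 4.33997117e-04 1.75020684e+00] [ 0.04644974 -0.69559607  0.715817   -0.03993179]
pot_a 0.94 [275.0, 235.0, 20.0, 24.0] 355 med [0.603, 0.136, 0.078] lo [0.58, 0.115, 0.048] hi [0.629, 0.162, 0.095]
pot_a 0.73 [226.0, 291.0, 22.0, 20.0] 360 med [0.458, 0.267, 0.075] lo [0.437, 0.244, 0.032] hi [0.482, 0.294, 0.096]
pot_a 0.72 [174.0, 238.0, 24.0, 22.0] 435 med [0.597, 0.409, 0.073] lo [0.575, 0.389, 0.011] hi [0.624, 0.439, 0.096]
tray 0.72 [221.0, 248.0, 25.0, 20.0] 396 med [0.575, 0.274, 0.075] lo [0.552, 0.252, 0.019] hi [0.603, 0.301, 0.096]
tray 0.71 [377.0, 259.0, 101.0, 70.0] 6931 med [0.535, -0.15, 0.011] lo [0.445, -0.283, 0.002] hi [0.625, -0.017, 0.031]
tray 0.29 [305.0, 319.0, 28.0, 25.0] 54
[... 1371 characters left out ...]
0.0, 256.0, 125.0, 66.0] 6846 med [0.545, -0.151, 0.01] lo [0.442, -0.283, 0.003] hi [0.637, -0.015, 0.028]
sprayer 0.85 [156.0, 237.0, 72.0, 80.0] 2967 med [0.517, -0.395, 0.069] lo [0.379, -0.454, 0.002] hi [0.551, -0.314, 0.092]
trigger 0.44 [165.0, 222.0, 17.0, 18.0] 153 med [0.45, -0.36, 0.082] lo [0.415, -0.373, 0.064] hi [0.486, -0.349, 0.088]
mortar 0.58 [377.0, 299.0, 56.0, 50.0] 1955 med [0.762, 0.067, 0.047] lo [0.733, 0.016, 0.012] hi [0.83, 0.109, 0.065]
oil 0.97 [462.0, 268.0, 37.0, 73.0] 1845 med [0.78, 0.247, 0.082] lo [0.75, 0.228, 0.006] hi [0.793, 0.277, 0.159]
cup 0.8 [326.0, 201.0, 27.0, 32.0] 753 med [0.393, 0.047, 0.051] lo [0.34, 0.018, 0.002] hi [0.406, 0.077, 0.074]
```

View pics/top0.png

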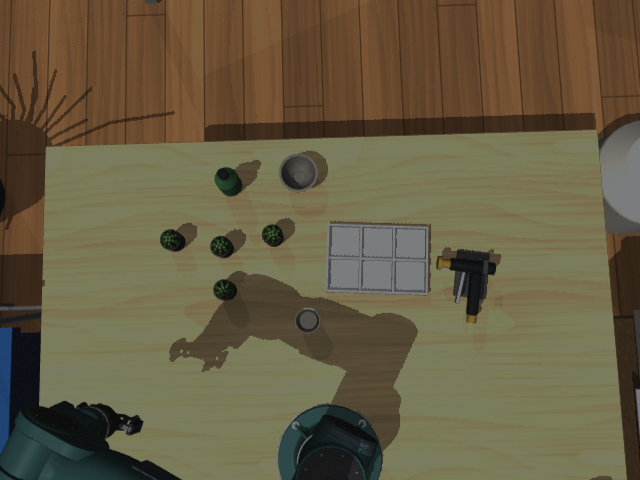

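View pics/scene0.png

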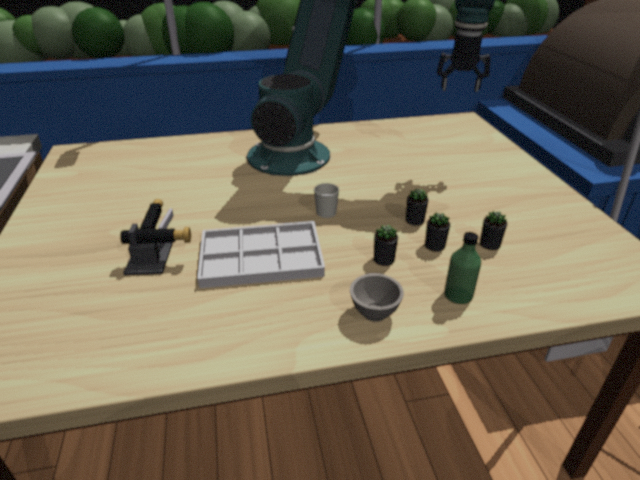

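The top view shows four pots, at about (275,235), (222,245), (172,240) and (225,290). The tray is at (379,258), the sprayer at (466,285), the cup at (307,320), the mortar at (298,173) and the oil bottle at (228,181). The scene view agrees, and no pot is hidden. I'll fit the tray and sprayer next and make the first move.

```bash
cat >> h.py <<'E'
def pots(show=True):
    im=ctrl.get_image("top");P=cloud(im);z=P[...,2]
    M=((z>.055)&(z<.105)&(im["depth"]>0)&(P[...,0]>.25)).astype(np.uint8)
    n,l,s,c=cv2.connectedComponentsWithStats(M,connectivity=8);o=[]
    for i in range(1,n):
        if s[i,4]<80: continue
        p=P[l==i];lo,hi=np.percentile(p,2,0),np.percentile(p,98,0)
        col=im["color"][l==i].mean(0)
        o.append((((lo+hi)/2)[:2].round(3).tolist(),(hi-lo)[:2].round(3).tolist(),s[i,4].item(),col.round().tolist()))
    if show:
        for r in o: print(*r)
    return o
def st():
    s=ctrl.get_state();T=rot(s["tool_rot"]);print("t",round(float(s["time"]),2),"tcp",np.round(s["eef_pos"],4).tolist(),"tx",T[:,0].round(3).tolist(),"tz",T[:,2].round(3).tolist(),"w",round(float(s["grip_width"]),3),"gf",round(float(s["grasp_force"]),1),"F",np.round(s["force"],2).tolist(),"q6",round(s["q"][5],2))
    return s
def weigh(n=8):
    f=[]
    for i in range(n):
        ctrl.get_image("wrist");f.append(ctrl.get_state()["force"])
    f=np.array(f);print("F mean",f.mean(0).round(3),"sd",f.std(0).round(3))
E
python3 - <<'E'
from h import *
pots()
for cam in ["top","scene"]:
    im=ctrl.get_image(cam);P=cloud(im)
    m=[m for m in ctrl.masks_of(cam,"tray") if m["mask"].sum()>4000][0]["mask"]
    p=P[m&(im["depth"]>0)];p=p[(p[:,2]>.02)&(p[:,2]<.035)&(abs(p[:,0]-.535)<.13)&(abs(p[:,1]+.15)<.17)]
    print(cam,cv2.minAreaRect((p[:,:2]*1000).astype(np.float32)))
    m=ctrl.masks_of(cam,"sprayer")[0]["mask"];p=P[m&(im["depth"]>0)]
    for z0,z1 in [(.086,.096),(.0,.03)]:
        q=p[(p[:,2]>z0)&(p[:,2]<z1)];print(z0,len(q),cv2.minAreaRect((q[:,:2]*1000).astype(np.float32)))
    q=p[(p[:,2]>.08)&(p[:,2]<.097)]
    for x0 in np.arange(.36,.56,.015):
        r=q[(q[:,0]>=x0)&(q[:,0]<x0+.015)]
        if len(r): print(round(x0,3),len(r),r[:,1].min().round(4),r[:,1].max().round(4),np.sort(r[:,1]).round(3)[::max(1,len(r)//8)])
E
python3 -m handwheel '[[[0,0,0,0,0,-0.069],[0,0,0,0,0,-0.069],[0,0,0,0,0,-0.068],[-0.05,-0.04,0,0,0,0],[-0.05,-0.04,0,0,0,0],[-0.05,-0.04,0,0,0,0],[-0.05,-0.04,0,0,0,0],[0,0,0,0,0,0]]]' 1
python3 -c "
from h import *
st()"
```

```text
[0.777, 0.063] [0.103, 0.103] 390 [83.0, 79.0, 74.0]
[0.755, 0.252] [0.055, 0.052] 169 [25.0, 42.0, 27.0]
[0.606, 0.138] [0.052, 0.052] 344 [34.0, 42.0, 27.0]
[0.6, 0.415] [0.051, 0.051] 357 [32.0, 40.0, 26.0]
[0.578, 0.279] [0.051, 0.05] 355 [33.0, 41.0, 27.0]
[0.444, -0.38] [0.164, 0.143] 1491 [41.0, 39.0, 32.0]
[0.46, 0.271] [0.051, 0.052] 362 [30.0, 36.0, 24.0]
[0.371, 0.047] [0.066, 0.064] 167 [72.0, 71.0, 66.0]
top ((535.238525390625, -148.93466186523438), (282.2916259765625, 190.67218017578125), 86.69823455810547)
0.086 771 ((460.74786376953125, -360.0048828125), (151.563720703125, 167.15541076660156), 63.9457893371582)
0.0 576 ((484.19775390625, -412.612548828125), (90.15486907958984, 131.94400024414062), 82.36763000488281)
0.36 44 -0.402 -0.3768 [-0.402 -0.396 -0.394 -0.389 -0.388 -0.386 -0.383 -0.381 -0.379]
0.375 58 -0.4044 -0.3765 [-0.404 -0.4   -0.397 -0.394 -0.391 -0.388 -0.384 -0.381 -0.378]
0.39 58 -0.4088 -0.3786 [-0.409 -0.403 -0.401 -0.396 -0.393 -0.389 -0.387 -0.383 -0.379]
0.405 58 -0.4088 -0.3497 [-0.409 -0.405 -0.401 -0.397 -0.392 -0.388 -0.383 -0.355 -0.35 ]
0
[... 585 characters left out ...]
6  -0.347 -0.331 -0.318 -0.307]
0.525 8 -0.3182 -0.3088 [-0.318 -0.316 -0.315 -0.313 -0.313 -0.312 -0.31  -0.309]
scene ((536.1334838867188, -147.63624572753906), (282.3603820800781, 198.2608184814453), 86.5826416015625)
0.086 134 ((775.0408935546875, 249.4157257080078), (63.00054931640625, 30.880130767822266), 54.2210807800293)
0.0 311 ((726.4612426757812, 283.07080078125), (70.6626205444336, 152.9711151123047), 59.30494689941406)
time: 1.95
eef_pos: [0.2692, 0.416, 0.2563]
tool_rot: [0.0, 0.002, 1.0, -0.0]
force: [-0.2, 1.0, 0.8]
grip_width: 1.003
grasp_force: 0.0
t 1.95 tcp [0.2692, 0.416, 0.2563] tx [-1.0, 0.003, -0.001] tz [0.001, -0.0, -1.0] w 1.003 gf 0.0 F [-0.23, 0.96, 0.75] q6 0.84
```

```bash
python3 -m handwheel '[[[-0.0637,-0.0483,0,0,0,0],[-0.0637,-0.0483,0,0,0,0],[-0.0637,-0.0483,0,0,0,0],[-0.0637,-0.0483,0,0,0,0],[-0.0637,-0.0483,0,0,0,0],[-0.0637,-0.0483,0,0,0,0],[0,0,0.08,0,0,0],[0,0,0.08,0,0,0]]]' 1
python3 - <<'E'
from h import *
weigh(8);st()
im=ctrl.get_image("wrist");save(im,"w1.png");P=cloud(im)
for m in ctrl.masks_of("wrist","pot_a"):
    p=P[m["mask"]&(im["depth"]>0)];p=p[p[:,2]<.11];print(round(m["score"],2),m["extent"],p.min(0).round(3),p.max(0).round(3))
E
```

```text
time: 2.75
eef_pos: [0.4594, 0.2726, 0.1757]
tool_rot: [0.001, 0.001, 1.0, 0.0]
force: [-0.3, -0.4, 0.2]
grip_width: 0.997
grasp_force: 0.0
F mean [-0.331  0.318 -0.827] sd [0.709 0.412 2.954]
t 3.15 tcp [0.4588, 0.2734, 0.1781] tx [-1.0, -0.0, -0.003] tz [0.003, 0.001, -1.0] w 0.998 gf 0.0 F [0.41, 0.0, -0.76] q6 0.38
0.97 [321.6, 248.9, 99.8, 120.1] [ 0.43   0.245 -0.001] [0.514 0.302 0.097]
0.78 [336.5, 403.6, 86.4, 130.0] [ 0.548  0.249 -0.002] [0.681 0.32  0.096]
0.68 [525.1, 378.9, 25.5, 24.1] [0.574 0.425 0.003] [0.581 0.437 0.037]
0.48 [181.6, 422.4, 12.7, 24.7] [0.603 0.165 0.01 ] [0.614 0.168 0.046]
```

View pics/w1.png

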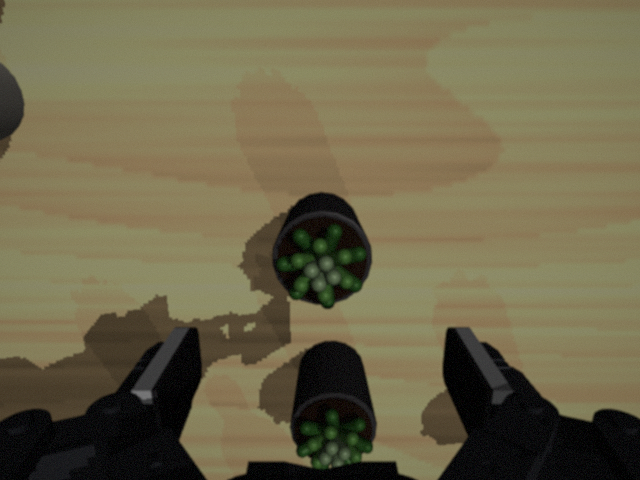

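The wrist view shows the target pot centred between the jaws at (322,249), with a second pot behind it at (336,403). I'll go down, grip, lift and weigh.

```bash
python3 -m handwheel '[[[0,0,0.06,0,0,0],[0,0,0.06,0,0,0],[0,0,0.06,0,0,0],[0,0,0.05,0,0,0],[0,0,0.023,0,0,0],[0,0,0,0,0,0],[0,0,0,0,0,0],[0,0,0,0,0,0]]]' 1
python3 -c "
from h import *
weigh(4)"
python3 -m handwheel '[[[0,0,0,0,0,0],[0,0,0,0,0,0],[0,0,0,0,0,0],[0,0,0,0,0,0],[0,0,0,0,0,0],[0,0,0,0,0,0],[0,0,0,0,0,0],[0,0,0,0,0,0]]]' -1 40
python3 -m handwheel '[[[0,0,-0.03,0,0,0],[0,0,-0.04,0,0,0],[0,0,-0.04,0,0,0],[0,0,-0.03,0,0,0],[0,0,0,0,0,0],[0,0,0,0,0,0],[0,0,0,0,0,0],[0,0,0,0,0,0]]]'
python3 -c "
from h import *
weigh(6);st();pots()"
```

```text
time: 4.05
eef_pos: [0.4589, 0.2731, 0.0511]
tool_rot: [0.001, 0.0, 1.0, 0.0]
force: [0.2, 0.3, 0.0]
grip_width: 1.0
grasp_force: 0.0
F mean [-0.044  0.049  0.192] sd [0.285 0.162 0.639]
time: 5.05
eef_pos: [0.4583, 0.2729, 0.0502]
tool_rot: [0.0, 0.0, 1.0, 0.0]
force: [-1.5, -0.2, 6.3]
grip_width: 0.661
grasp_force: 41.0
time: 5.85
eef_pos: [0.4577, 0.2726, 0.1189]
tool_rot: [-0.001, 0.0, 1.0, -0.0]
force: [-0.1, -0.2, -2.0]
grip_width: 0.663
grasp_force: 42.9
F mean [-0.341 -0.026 -1.758] sd [0.443 0.592 0.345]
t 6.15 tcp [0.458, 0.2727, 0.1196] tx [-1.0, 0.0, 0.0] tz [-0.0, -0.0, -1.0] w 0.657 gf 42.9 F [0.01, -0.87, -1.4] q6 0.38
[0.778, 0.063] [0.104, 0.103] 393 [90.0, 87.0, 81.0]
[0.752, 0.256] [0.049, 0.059] 155 [30.0, 47.0, 31.0]
[0.605, 0.138] [0.051, 0.051] 347 [25.0, 30.0, 20.0]
[0.6, 0.415] [0.051, 0.051] 358 [35.0, 44.0, 29.0]
[0.578, 0.278] [0.051, 0.052] 357 [36.0, 45.0, 29.0]
[0.444, -0.38] [0.162, 0.143] 1498 [45.0, 42.0, 36.0]
[0.371, 0.047] [0.066, 0.064] 167 [80.0, 79.0, 74.0]
```

```bash
python3 -m handwheel '[[[-0.009,-0.082,-0.03,0,0,0],[-0.009,-0.082,-0.03,0,0,0],[-0.009,-0.082,-0.03,0,0,0],[-0.009,-0.082,-0.03,0,0,0],[-0.009,-0.082,-0.02,0,0,0],[-0.009,-0.082,0,0,0,0],[-0.009,-0.082,0,0,0,0],[-0.009,-0.081,0,0,0,0]]]'
python3 -m handwheel '[[[0,0,0,0,0,0],[0,0,0.05,0,0,0],[0,0,0.06,0,0,0],[0,0,0.06,0,0,0],[0,0,0.05,0,0,0],[0,0,0.025,0,0,0],[0,0,0,0,0,0],[0,0,0,0,0,0]]]'
python3 -c "
from h import *
st()"
```

```text
time: 7.0
eef_pos: [0.494, -0.0565, 0.19]
tool_rot: [0.0, 0.0, 1.0, -0.0]
force: [0.4, 0.9, -2.2]
grip_width: 0.656
grasp_force: 43.3
time: 7.8
eef_pos: [0.4941, -0.0546, 0.0677]
tool_rot: [0.0, -0.0, 1.0, 0.0]
force: [-0.1, 0.3, -1.1]
grip_width: 0.66
grasp_force: 43.5
t 7.8 tcp [0.4941, -0.0546, 0.0677] tx [-1.0, -0.0, -0.0] tz [0.0, 0.0, -1.0] w 0.66 gf 43.5 F [-0.1, 0.34, -1.12] q6 -0.27
```

```bash
python3 -m handwheel '[[[0,0,0.006,0,0,0],[0,0,0.006,0,0,0],[0,0,0.001,0,0,0],[0,0,0,0,0,0],[0,0,0,0,0,0],[0,0,0,0,0,0],[0,0,0,0,0,0],[0,0,0,0,0,0]]]'
python3 -m handwheel '[[[0,0,0,0,0,0],[0,0,0,0,0,0],[0,0,0,0,0,0],[0,0,0,0,0,0],[0,0,-0.04,0,0,0],[0,0,-0.06,0,0,0],[0,0,-0.08,0,0,0],[0,0,-0.08,0,0,0]]]' 1
python3 -m handwheel '[[[-0.044,0.077,0,0,0,0],[-0.044,0.077,0,0,0,0],[-0.044,0.077,0,0,0,0],[-0.044,0.077,0,0,0,0],[-0.046,0.078,0,0,0,0],[0,0,0,0,0,0],[0,0,0,0,0,0],[0,0,0,0,0,0]]]'
python3 -c "
from h import *
weigh(6);st();pots()"
```

```text
time: 8.6
eef_pos: [0.494, -0.0548, 0.0608]
tool_rot: [0.0, 0.0, 1.0, -0.0]
force: [0.2, 0.7, -1.5]
grip_width: 0.655
grasp_force: 43.5
time: 9.4
eef_pos: [0.4936, -0.0546, 0.1922]
tool_rot: [-0.0, 0.0, 1.0, 0.0]
force: [1.0, -0.7, 0.2]
grip_width: 1.0
grasp_force: 0.0
time: 10.2
eef_pos: [0.6046, 0.1375, 0.1907]
tool_rot: [-0.0, 0.0, 1.0, -0.0]
force: [-0.3, -0.2, 0.8]
grip_width: 0.999
grasp_force: 0.0
F mean [-0.262  0.157  0.181] sd [0.665 0.376 0.414]
t 10.5 tcp [0.6049, 0.1376, 0.191] tx [-1.0, 0.001, -0.0] tz [0.0, -0.0, -1.0] w 0.997 gf 0.0 F [-0.15, 0.58, -0.59] q6 0.09
[0.777, 0.063] [0.104, 0.103] 389 [86.0, 82.0, 77.0]
[0.6, 0.415] [0.051, 0.052] 355 [37.0, 46.0, 30.0]
[0.577, 0.29] [0.05, 0.031] 173 [45.0, 57.0, 36.0]
[0.444, -0.38] [0.163, 0.144] 1488 [47.0, 44.0, 37.0]
[0.496, -0.055] [0.051, 0.053] 350 [27.0, 32.0, 23.0]
[0.371, 0.039] [0.066, 0.048] 110 [71.0, 69.0, 64.0]
```

```bash
python3 -m handwheel '[[[0,0,0.07,0,0,0],[0,0,0.07,0,0,0],[0,0,0.07,0,0,0],[0,0,0.05,0,0,0],[0,0,0.019,0,0,0],[0,0,0,0,0,0],[0,0,0,0,0,0],[0,0,0,0,0,0]]]' 1
python3 -m handwheel '[[[0,0,0,0,0,0],[0,0,0,0,0,0],[0,0,0,0,0,0],[0,0,0,0,0,0],[0,0,0,0,0,0],[0,0,0,0,0,0],[0,0,0,0,0,0],[0,0,0,0,0,0]]]' -1 40
python3 -m handwheel '[[[0,0,-0.03,0,0,0],[0,0,-0.04,0,0,0],[0,0,-0.04,0,0,0],[0,0,-0.03,0,0,0],[0,0,0,0,0,0],[0,0,0,0,0,0],[0,0,0,0,0,0],[0,0,0,0,0,0]]]'
python3 -c "
from h import *
weigh(8);st()"
```

```text
time: 11.35
eef_pos: [0.6059, 0.1383, 0.0527]
tool_rot: [0.001, 0.0, 1.0, 0.0]
force: [0.6, 0.7, 0.0]
grip_width: 1.002
grasp_force: 0.0
time: 12.15
eef_pos: [0.6056, 0.1384, 0.0522]
tool_rot: [0.001, 0.0, 1.0, 0.0]
force: [-1.3, 0.8, 7.3]
grip_width: 0.66
grasp_force: 41.4
time: 12.95
eef_pos: [0.6046, 0.1382, 0.1204]
tool_rot: [-0.001, 0.0, 1.0, -0.0]
force: [0.0, -0.1, -2.0]
grip_width: 0.657
grasp_force: 43.1
F mean [-0.036  0.142 -1.376] sd [0.256 0.538 0.441]
t 13.35 tcp [0.6051, 0.1382, 0.1212] tx [-1.0, 0.0, 0.0] tz [-0.0, -0.0, -1.0] w 0.658 gf 43.1 F [-0.24, -0.68, -1.65] q6 0.09
```

```bash
python3 -m handwheel '[[[0.008,-0.06,-0.04,0,0,0],[0.008,-0.076,-0.04,0,0,0],[0.008,-0.08,-0.04,0,0,0],[0.008,-0.08,-0.02,0,0,0],[0.006,-0.06,0,0,0,0],[0,-0.04,0,0,0,0],[0,0,0,0,0,0],[0,0,0.02,0,0,0]]]'
python3 -m handwheel '[[[0,0,0.05,0,0,0],[0,0,0.06,0,0,0],[0,0,0.06,0,0,0],[0,0,0.04,0,0,0],[0,0,0.015,0,0,0],[0,0,0.010,0,0,0],[0,0,0,0,0,0],[0,0,0,0,0,0]]]'
python3 -c "
from h import *
st()"
python3 -m handwheel '[[[0,0,0,0,0,0],[0,0,0,0,0,0],[0,0,0,0,0,0],[0,0,0,0,0,0],[0,0,-0.04,0,0,0],[0,0,-0.06,0,0,0],[0,0,-0.08,0,0,0],[0,0,-0.08,0,0,0]]]' 1
python3 -m handwheel '[[[0,0.075,0,0,0,0],[0,0.085,0,0,0,0],[0,0.085,0,0,0,0],[0,0.085,0,0,0,0],[0,0.085,0,0,0,0],[0,0.085,0,0,0,0],[0.01,0.085,0,0,0,0],[0.01,0.075,0,0,0,0]]]'
python3 -c "
from h import *
weigh(4);st();pots()"
```

```text
time: 14.15
eef_pos: [0.5865, -0.06, 0.1819]
tool_rot: [0.001, 0.001, 1.0, -0.0]
force: [0.2, 0.7, -2.7]
grip_width: 0.661
grasp_force: 43.4
time: 14.95
eef_pos: [0.5866, -0.0597, 0.0646]
tool_rot: [0.001, -0.0, 1.0, -0.0]
force: [0.5, 0.2, -1.5]
grip_width: 0.657
grasp_force: 43.3
t 14.95 tcp [0.5866, -0.0597, 0.0646] tx [-1.0, -0.0, -0.001] tz [0.001, -0.0, -1.0] w 0.657 gf 43.3 F [0.46, 0.22, -1.45] q6 -0.24
time: 15.75
eef_pos: [0.5857, -0.0597, 0.1952]
tool_rot: [-0.0, 0.0, 1.0, 0.0]
force: [1.0, -0.0, 0.5]
grip_width: 1.0
grasp_force: 0.0
time: 16.55
eef_pos: [0.5757, 0.2723, 0.1938]
tool_rot: [0.0, -0.0, 1.0, 0.0]
force: [-0.1, -0.2, 0.5]
grip_width: 1.0
grasp_force: 0.0
F mean [-1.288  0.607 -0.374] sd [2.345 2.256 0.833]
t 16.75 tcp [0.5759, 0.2708, 0.1936] tx [-1.0, -0.001, 0.0] tz [-0.0, -0.0, -1.0] w 1.0 gf 0.0 F [0.56, -1.05, 0.88] q6 0.31
[0.778, 0.063] [0.104, 0.103] 383 [57.0, 55.0, 51.0]
[0.751, 0.255] [0.047, 0.057] 164 [30.0, 49.0, 32.0]
[0.587, -0.06] [0.051, 0.051] 340 [25.0, 30.0, 21.0]
[0.444, -0.38] [0.162, 0.142] 1492 [47.0, 44.0, 37.0]
[0.496, -0.055] [0.051, 0.053] 346 [26.0, 31.0, 23.0]
[0.371, 0.047] [0.066, 0.064] 164 [78.0, 77.0, 71.0]
```

```bash
python3 -m handwheel '[[[-0.004,0.015,0.03,0,0,0],[0,0,0.07,0,0,0],[0,0,0.07,0,0,0],[0,0,0.07,0,0,0],[0,0,0.043,0,0,0],[0,0,0,0,0,0],[0,0,0,0,0,0],[0,0,0,0,0,0]]]' 1
python3 -m handwheel '[[[0,0,0,0,0,0],[0,0,0,0,0,0],[0,0,0,0,0,0],[0,0,0,0,0,0],[0,0,0,0,0,0],[0,0,0,0,0,0],[0,0,0,0,0,0],[0,0,0,0,0,0]]]' -1 40
python3 -m handwheel '[[[0,0,-0.03,0,0,0],[0,0,-0.04,0,0,0],[0,0,-0.04,0,0,0],[0,0,-0.03,0,0,0],[0,0,0,0,0,0],[0,0,0,0,0,0],[0,0,0,0,0,0],[0,0,0,0,0,0]]]'
python3 -c "
from h import *
weigh(8);st()"
```

```text
time: 17.6
eef_pos: [0.5791, 0.2775, 0.0539]
tool_rot: [0.001, 0.0, 1.0, 0.0]
force: [0.7, 0.3, 1.2]
grip_width: 1.0
grasp_force: 0.0
time: 18.4
eef_pos: [0.5787, 0.2779, 0.0535]
tool_rot: [0.001, 0.0, 1.0, 0.0]
force: [-0.6, 0.2, 9.3]
grip_width: 0.665
grasp_force: 40.7
time: 19.2
eef_pos: [0.5776, 0.2776, 0.1213]
tool_rot: [-0.001, 0.0, 1.0, -0.0]
force: [0.2, -1.0, -4.7]
grip_width: 0.659
grasp_force: 44.0
F mean [-0.207  0.302 -4.51 ] sd [0.247 0.468 0.448]
t 19.6 tcp [0.5781, 0.2777, 0.1222] tx [-1.0, 0.0, 0.0] tz [-0.0, -0.0, -1.0] w 0.654 gf 44.0 F [-0.29, 0.53, -4.96] q6 0.32
```

```bash
python3 -m handwheel '[[[0,0,0.03,0,0,0],[0,0,0.04,0,0,0],[0,0,0.03,0,0,0],[0,0,0.018,0,0,0],[0,0,0.01,0,0,0],[0,0,0.006,0,0,0],[0,0,0,0,0,0],[0,0,0,0,0,0]]]'
python3 -c "
from h import *
st()"
python3 -m handwheel '[[[0,0,0,0,0,0],[0,0,0,0,0,0],[0,0,0,0,0,0],[0,0,0,0,0,0],[0,0,-0.04,0,0,0],[0,0,-0.06,0,0,0],[0,0,-0.08,0,0,0],[0,0,-0.08,0,0,0]]]' 1
python3 -m handwheel '[[[-0.012,0.07,0,0,0,0],[-0.012,0.07,0,0,0,0],[-0.01,0.07,0,0,0,0],[-0.01,0.064,0,0,0,0],[0,0,0,0,0,0],[0,0,0,0,0,0],[0,0,0,0,0,0],[0,0,0,0,0,0]]]'
python3 -c "
from h import *
weigh(4);st();pots()"
```

```text
time: 20.4
eef_pos: [0.5784, 0.2778, 0.0558]
tool_rot: [0.0, 0.0, 1.0, 0.0]
force: [0.4, -0.3, -3.3]
grip_width: 0.661
grasp_force: 44.0
t 20.4 tcp [0.5784, 0.2778, 0.0558] tx [-1.0, 0.0, -0.001] tz [0.001, 0.0, -1.0] w 0.661 gf 44.0 F [0.44, -0.26, -3.31] q6 0.32
time: 21.2
eef_pos: [0.5777, 0.2776, 0.1867]
tool_rot: [-0.0, 0.0, 1.0, -0.0]
force: [1.0, 0.4, 0.7]
grip_width: 0.995
grasp_force: 0.0
time: 22.0
eef_pos: [0.6002, 0.4137, 0.1856]
tool_rot: [0.0, 0.001, 1.0, -0.0]
force: [-0.4, -0.1, -0.6]
grip_width: 1.002
grasp_force: 0.0
F mean [-0.113 -0.223  0.126] sd [0.227 0.298 0.249]
t 22.2 tcp [0.6002, 0.4142, 0.1855] tx [-1.0, 0.001, -0.0] tz [0.0, 0.0, -1.0] w 1.0 gf 0.0 F [-0.27, -0.22, 0.01] q6 0.49
[0.778, 0.063] [0.103, 0.103] 392 [77.0, 74.0, 70.0]
[0.754, 0.255] [0.053, 0.057] 165 [30.0, 48.0, 31.0]
[0.587, -0.06] [0.052, 0.051] 339 [33.0, 43.0, 27.0]
[0.59, 0.413] [0.03, 0.05] 212 [33.0, 42.0, 27.0]
[0.578, 0.278] [0.052, 0.051] 361 [39.0, 49.0, 32.0]
[0.444, -0.38] [0.163, 0.144] 1488 [48.0, 44.0, 37.0]
[0.496, -0.055] [0.051, 0.053] 348 [27.0, 32.0, 23.0]
[0.371, 0.047] [0.066, 0.064] 163 [87.0, 86.0, 81.0]
```

```bash
python3 -m handwheel '[[[0,0,0.04,0,0,0],[0,0,0.07,0,0,0],[0,0,0.07,0,0,0],[0,0,0.06,0,0,0],[0,0,0.025,0,0,0],[0,0,0,0,0,0],[0,0,0,0,0,0],[0,0,0,0,0,0]]]' 1
python3 -m handwheel '[[[0,0,0,0,0,0],[0,0,0,0,0,0],[0,0,0,0,0,0],[0,0,0,0,0,0],[0,0,0,0,0,0],[0,0,0,0,0,0],[0,0,0,0,0,0],[0,0,0,0,0,0]]]' -1 40
python3 -m handwheel '[[[0,0,-0.03,0,0,0],[0,0,-0.04,0,0,0],[0,0,-0.04,0,0,0],[0,0,-0.03,0,0,0],[0,0,0,0,0,0],[0,0,0,0,0,0],[0,0,0,0,0,0],[0,0,0,0,0,0]]]'
python3 -c "
from h import *
weigh(8);st()"
```

```text
time: 23.05
eef_pos: [0.601, 0.4152, 0.0547]
tool_rot: [0.001, 0.0, 1.0, 0.001]
force: [1.1, -0.3, -0.6]
grip_width: 0.996
grasp_force: 0.0
time: 23.85
eef_pos: [0.6006, 0.415, 0.054]
tool_rot: [0.001, 0.0, 1.0, 0.0]
force: [-1.0, 0.1, 7.3]
grip_width: 0.66
grasp_force: 41.0
time: 24.65
eef_pos: [0.5997, 0.4144, 0.1217]
tool_rot: [-0.001, 0.0, 1.0, -0.0]
force: [-0.2, 0.1, -5.3]
grip_width: 0.659
grasp_force: 43.7
F mean [-0.038  0.347 -3.628] sd [0.495 0.472 0.441]
t 25.05 tcp [0.6001, 0.4147, 0.1227] tx [-1.0, 0.0, 0.0] tz [-0.0, 0.0, -1.0] w 0.662 gf 43.7 F [0.67, 0.09, -3.58] q6 0.49
```

```bash
python3 -m handwheel '[[[0,0,0.03,0,0,0],[0,0,0.04,0,0,0],[0,0,0.03,0,0,0],[0,0,0.018,0,0,0],[0,0,0.01,0,0,0],[0,0,0.008,0,0,0],[0,0,0,0,0,0],[0,0,0,0,0,0]]]'
python3 -m handwheel '[[[0,0,0,0,0,0],[0,0,0,0,0,0],[0,0,0,0,0,0],[0,0,0,0,0,0],[0,0,-0.04,0,0,0],[0,0,-0.06,0,0,0],[0,0,-0.08,0,0,0],[0,0,-0.08,0,0,0]]]' 1
python3 -m handwheel '[[[0.017,-0.08,-0.02,0,0,0],[0.017,-0.08,-0.02,0,0,0],[0.017,-0.08,-0.02,0,0,0],[0.017,-0.08,-0.02,0,0,0],[0.017,-0.08,-0.02,0,0,0],[0.017,-0.08,-0.02,0,0,0],[0.017,-0.08,-0.02,0,0,0],[0.017,-0.08,0,0,0,0]]]'
python3 -m handwheel '[[[0.017,-0.08,0,0,0,0],[0.017,-0.08,0,0,0,0],[0.017,-0.08,0,0,0,0],[0.017,-0.08,0,0,0,0],[0.017,-0.08,0,0,0,0],[0.017,-0.08,0,0,0,0],[0.017,-0.08,0,0,0,0],[0.017,-0.08,0,0,0,0]]]'
python3 -m handwheel '[[[0.017,-0.08,0,0,0,0],[0.017,-0.08,0,0,0,0],[0.017,-0.08,0,0,0,0],[0.017,-0.07,0,0,0,0],[0,0,0,0,0,0.045],[0,0,0,0,0,0.045],[0,0,0,0,0,0],[0,0,0,0,0,0]]]'
python3 - <<'E'
from h import *
st();pots()
im=ctrl.get_image("wrist");save(im,"w2.png");P=cloud(im)
th=np.radians(-8);c,s=np.cos(th),np.sin(th)
p=P[(im["depth"]>0)&(P[...,2]>.085)&(P[...,2]<.1)&(P[...,1]<-.28)];
print(len(p),p.min(0).round(3),p.max(0).round(3))
for x0 in np.arange(.35,.55,.012):
    r=np.sort(p[(p[:,0]>=x0)&(p[:,0]<x0+.003)][:,1])
    if len(r)<3: continue
    g=np.where(np.diff(r)>.004)[0]; e=np.split(r,g+1)
    print(round(x0+.0015,4),[(a[0].round(4),a[-1].round(4),len(a)) for a in e if len(a)>2])
im=ctrl.get_image("top");cv2.imwrite("pics/t2.png",cv2.resize(im["color"][200:350,150:530,::-1],None,fx=2,fy=2,interpolation=cv2.INTER_NEAREST))
E
```

```text
time: 25.85
eef_pos: [0.6004, 0.4148, 0.0553]
tool_rot: [0.0, 0.0, 1.0, 0.0]
force: [0.2, -0.6, -3.2]
grip_width: 0.662
grasp_force: 43.7
time: 26.65
eef_pos: [0.5999, 0.4145, 0.1862]
tool_rot: [-0.0, 0.0, 1.0, -0.0]
force: [-0.0, 0.6, 1.1]
grip_width: 1.001
grasp_force: 0.0
time: 27.45
eef_pos: [0.5319, 0.0933, 0.2562]
tool_rot: [0.001, 0.0, 1.0, 0.0]
force: [1.2, -0.3, -0.6]
grip_width: 1.001
grasp_force: 0.0
time: 28.25
eef_pos: [0.4634, -0.2269, 0.2551]
tool_rot: [0.0, 0.0, 1.0, -0.0]
force: [1.3, -0.2, 0.2]
grip_width: 1.002
grasp_force: 0.0
time: 29.05
eef_pos: [0.43, -0.3801, 0.255]
tool_rot: [0.0, 0.07, 0.998, -0.0]
force: [-0.1, 1.5, 0.1]
grip_width: 1.002
grasp_force: 0.0
t 29.05 tcp [0.43, -0.3801, 0.255] tx [-0.99, 0.139, -0.0] tz [0.0, -0.0, -1.0] w 1.002 gf 0.0 F [-0.08, 1.5, 0.12] q6 -0.73
[0.777, 0.063] [0.104, 0.103] 387 [92.0, 89.0, 83.0]
[0.756, 0.255] [0.056, 0.057] 157 [30.0, 47.0, 31.0]
[0.587, -0.06] [0.052, 0.051] 341 [37.0, 47.0, 31.0]
[0.6, 0.414] [0.05, 0.052] 360 [37.0, 46.0, 30.0]
[0.578, 0.278] [0.052, 0.053] 361 [38.0, 47.0, 31.0]
[0.496, -0.379] [0.062
[... 723 characters left out ...]
64(-0.3849), 156), (np.float64(-0.3628), np.float64(-0.3547), 48)]
0.4475 [(np.float64(-0.414), np.float64(-0.3865), 151), (np.float64(-0.3658), np.float64(-0.3576), 44)]
0.4595 [(np.float64(-0.4159), np.float64(-0.3883), 145), (np.float64(-0.3695), np.float64(-0.3611), 43)]
0.4715 [(np.float64(-0.4172), np.float64(-0.3902), 145), (np.float64(-0.3731), np.float64(-0.364), 41)]
0.4835 [(np.float64(-0.4559), np.float64(-0.3924), 241), (np.float64(-0.3759), np.float64(-0.3677), 39)]
0.4955 [(np.float64(-0.4577), np.float64(-0.34), 571)]
0.5075 [(np.float64(-0.4558), np.float64(-0.3039), 561)]
0.5195 [(np.float64(-0.3682), np.float64(-0.3408), 58), (np.float64(-0.3333), np.float64(-0.3058), 74)]
```

View pics/w2.png

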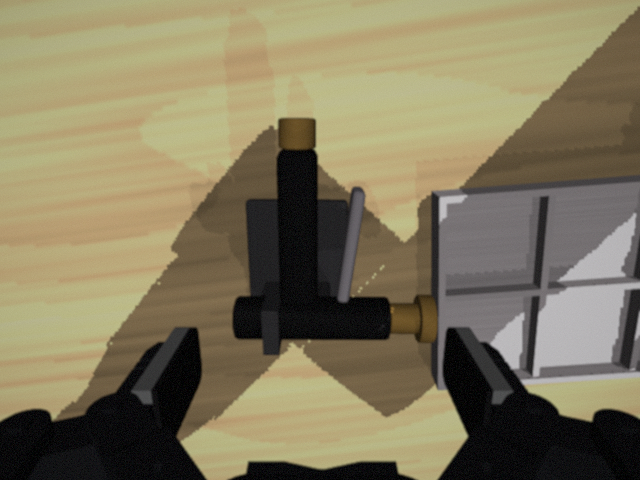

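View pics/t2.png

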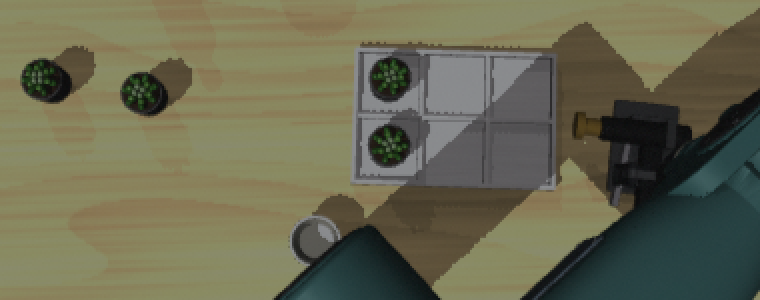

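The wrist view shows the grip as a vertical bar at (297,225), the trigger slanting from (357,190) to (343,300) and the barrel along row 317. The top crop shows both dry pots upright in their wells, at (389,78) and (389,145), and the two moist ones back on the bench. I'll lower the open jaws over the grip and trigger.

```bash
python3 -m handwheel '[[[0.006,-0.006,0.05,0,0,0],[0,0,0.06,0,0,0],[0,0,0.06,0,0,0],[0,0,0.06,0,0,0],[0,0,0.05,0,0,0],[0,0,0.03,0,0,0],[0,0,0,0,0,0],[0,0,0,0,0,0]]]' 1
python3 -c "
from h import *
s=st()"
python3 -m handwheel '[[[0,0,0.02,0,0,0],[0,0,0.018,0,0,0],[0,0,0,0,0,0],[0,0,0,0,0,0],[0,-0.005,0,0,0,0],[0,-0.005,0,0,0,0],[0,0,0,0,0,0],[0,0,0,0,0,0]]]' 1
python3 -c "
from h import *
s=st()"
```

```text
time: 30.0
eef_pos: [0.4267, -0.3828, 0.1003]
tool_rot: [0.0, 0.07, 0.998, -0.0]
force: [0.2, -0.3, 0.5]
grip_width: 1.001
grasp_force: 0.0
t 30.0 tcp [0.4267, -0.3828, 0.1003] tx [-0.99, 0.14, -0.0] tz [0.0, -0.0, -1.0] w 1.001 gf 0.0 F [0.22, -0.33, 0.52] q6 -0.73
time: 30.8
eef_pos: [0.4259, -0.3879, 0.0809]
tool_rot: [0.0, 0.071, 0.997, -0.0]
force: [0.2, 0.4, 0.1]
grip_width: 0.998
grasp_force: 0.0
t 30.8 tcp [0.4259, -0.3879, 0.0809] tx [-0.99, 0.141, -0.0] tz [0.0, -0.0, -1.0] w 0.998 gf 0.0 F [0.17, 0.4, 0.06] q6 -0.74
```

```bash
python3 -m handwheel '[[[0,0,0,0,0,0],[0,0,0,0,0,0],[0,0,0,0,0,0],[0,0,0,0,0,0],[0,0,0,0,0,0],[0,0,0,0,0,0],[0,0,0,0,0,0],[0,0,0,0,0,0]]]' -1 35
python3 -m handwheel '[[[0,0,0,0,0,0],[0,0,0,0,0,0],[0,0,0,0,0,0],[0,0,0,0,0,0],[0,0,0,0,0,0],[0,0,0,0,0,0],[0,0,0,0,0,0],[0,0,0,0,0,0]]]'
python3 - <<'E'
from h import *
s=st();im=ctrl.get_image("wrist");P=cloud(im);save(im,"w3.png")
p=P[(im["depth"]>0)&(P[...,2]>.08)&(P[...,2]<.1)&(P[...,1]<-.28)]
for x0 in np.arange(.40,.50,.012):
    r=np.sort(p[(p[:,0]>=x0)&(p[:,0]<x0+.003)][:,1])
    if len(r)<3: continue
    e=np.split(r,np.where(np.diff(r)>.003)[0]+1)
    print(round(x0+.0015,4),[(a[0].round(4).item(),a[-1].round(4).item()) for a in e if len(a)>2])
E
```

```text
time: 31.6
eef_pos: [0.4256, -0.3891, 0.0815]
tool_rot: [-0.0, 0.071, 0.997, -0.002]
force: [-6.7, -7.3, 7.8]
grip_width: 0.502
grasp_force: 40.9
time: 32.4
eef_pos: [0.4256, -0.3891, 0.0815]
tool_rot: [-0.0, 0.071, 0.997, -0.002]
force: [-7.5, -6.8, 7.7]
grip_width: 0.501
grasp_force: 40.9
t 32.4 tcp [0.4256, -0.3891, 0.0815] tx [-0.99, 0.142, 0.0] tz [-0.001, -0.003, -1.0] w 0.501 gf 40.9 F [-7.46, -6.75, 7.71] q6 -0.74
0.4015 [(-0.4075, -0.3792), (-0.3754, -0.37)]
0.4135 [(-0.4265, -0.4171), (-0.4126, -0.381), (-0.3774, -0.3685)]
0.4255 [(-0.4125, -0.3826), (-0.3773, -0.3654), (-0.3485, -0.3479)]
0.4375 [(-0.4129, -0.3845), (-0.3773, -0.3672)]
0.4495 [(-0.4145, -0.3864), (-0.3773, -0.3683)]
0.4615 [(-0.3887, -0.3879), (-0.3772, -0.3753), (-0.3703, -0.37)]
```

View pics/w3.png

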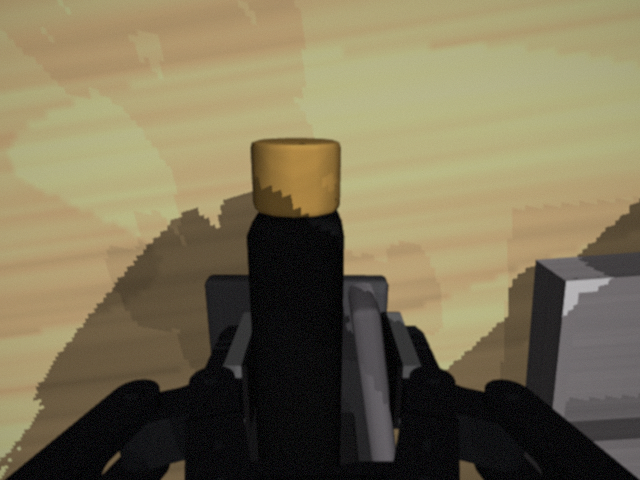

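The jaws are at 42.6 mm. The trigger at (372,370) now lies nearly parallel to the world x axis, about 0.27 rad from where it rested, so it is on its stop. I'll hold it a bit longer, then let go.

```bash
python3 -m handwheel '[[[0,0,0,0,0,0],[0,0,0,0,0,0],[0,0,0,0,0,0],[0,0,0,0,0,0],[0,0,0,0,0,0],[0,0,0,0,0,0],[0,0,0,0,0,0],[0,0,0,0,0,0]]]'
python3 -m handwheel '[[[0,0,0,0,0,0],[0,0,0,0,0,0],[0,0,0,0,0,0],[0,0,0,0,0,0],[0,0,0,0,0,0],[0,0.005,0,0,0,0],[0,0.005,0,0,0,0],[0,0,0,0,0,0]]]' 1
python3 -m handwheel '[[[0,0,-0.03,0,0,0],[0,0,-0.05,0,0,0],[0,0,-0.06,0,0,0],[0,0,-0.06,0,0,0],[0,0,-0.06,0,0,0],[0,0,0,0,0,-0.045],[0,0,0,0,0,-0.045],[0,0,0,0,0,0]]]'
python3 - <<'E'
from h import *
s=st();im=ctrl.get_image("wrist");P=cloud(im)
p=P[(im["depth"]>0)&(P[...,2]>.08)&(P[...,2]<.1)&(P[...,1]<-.28)]
for x0 in np.arange(.40,.50,.024):
    r=np.sort(p[(p[:,0]>=x0)&(p[:,0]<x0+.003)][:,1])
    if len(r)<3: continue
    e=np.split(r,np.where(np.diff(r)>.003)[0]+1)
    print(round(x0+.0015,4),[(a[0].round(4).item(),a[-1].round(4).item()) for a in e if len(a)>2])
pots()
E
```

```text
time: 33.25
eef_pos: [0.4255, -0.3891, 0.0815]
tool_rot: [-0.0, 0.071, 0.997, -0.002]
force: [-6.7, -8.0, 7.4]
grip_width: 0.498
grasp_force: 40.9
time: 34.05
eef_pos: [0.4266, -0.3824, 0.0808]
tool_rot: [-0.0, 0.071, 0.998, 0.0]
force: [-0.6, 0.3, -0.3]
grip_width: 1.002
grasp_force: 0.0
time: 34.85
eef_pos: [0.4266, -0.3828, 0.2109]
tool_rot: [0.0, -0.0, 1.0, -0.0]
force: [-0.3, 0.0, -0.7]
grip_width: 0.999
grasp_force: 0.0
t 34.85 tcp [0.4266, -0.3828, 0.2109] tx [-1.0, -0.001, -0.0] tz [0.0, -0.0, -1.0] w 0.999 gf 0.0 F [-0.34, 0.01, -0.7] q6 -0.87
0.4015 [(-0.4075, -0.3795)]
0.4255 [(-0.4112, -0.3831), (-0.3609, -0.3514)]
0.4495 [(-0.4144, -0.3868), (-0.3674, -0.3579)]
0.4735 [(-0.4179, -0.3901), (-0.374, -0.3644)]
0.4975 [(-0.4572, -0.3374), (-0.3147, -0.3038)]
[0.778, 0.063] [0.103, 0.102] 385 [93.0, 90.0, 84.0]
[0.756, 0.256] [0.056, 0.06] 166 [31.0, 49.0, 32.0]
[0.6, -0.044] [0.053, 0.052] 343 [37.0, 47.0, 31.0]
[0.6, 0.414] [0.052, 0.052] 361 [37.0, 46.0, 30.0]
[0.578, 0.278] [0.051, 0.052] 356 [38.0, 48.0, 31.0]
[0.49, -0.38] [0.073, 0.146] 968 [29.0, 27.0, 23.0]
[0.496, -0.055] [0.051, 0.053] 343 [39.0, 48.0, 33.0]
[0.372, 0.047] [0.064, 0.064] 121 [108.0, 108.0, 106.0]
```

The trigger has sprung back. The pot in the far well has been knocked to (0.600, -0.044) but is still in its well and the right size. I'll pick it up there.

```bash
python3 -m handwheel '[[[-0.038,0.073,0,0,0,0],[-0.038,0.076,0,0,0,0],[-0.038,0.076,0,0,0,0],[-0.038,0.076,0,0,0,0],[-0.038,0.076,0,0,0,0],[-0.038,0.076,0,0,0,0],[-0.038,0.076,0,0,0,0],[-0.038,0.076,0,0,0,0]]]' 1
python3 -m handwheel '[[[-0.043,0.073,0,0,0,0],[0,0,0,0,0,0],[0,0,0.06,0,0,0],[0,0,0.07,0,0,0],[0,0,0.07,0,0,0],[0,0,0.05,0,0,0],[0,0,0.03,0,0,0],[0,0,0,0,0,0]]]'
python3 - <<'E'
from h import *
st();im=ctrl.get_image("wrist");P=cloud(im);save(im,"w4.png");pots()
E
```

```text
time: 35.75
eef_pos: [0.5791, -0.0786, 0.2107]
tool_rot: [-0.0, 0.001, 1.0, -0.0]
force: [0.4, -1.0, -0.1]
grip_width: 1.001
grasp_force: 0.0
time: 36.55
eef_pos: [0.5987, -0.044, 0.0688]
tool_rot: [-0.002, 0.001, 1.0, 0.0]
force: [0.1, -0.8, 0.7]
grip_width: 0.998
grasp_force: 0.0
t 36.55 tcp [0.5987, -0.044, 0.0688] tx [-1.0, 0.002, 0.004] tz [-0.004, 0.001, -1.0] w 0.998 gf 0.0 F [0.12, -0.76, 0.73] q6 -0.21
[0.778, 0.063] [0.103, 0.103] 381 [95.0, 91.0, 85.0]
[0.754, 0.254] [0.052, 0.055] 164 [30.0, 48.0, 32.0]
[0.6, 0.414] [0.052, 0.052] 359 [38.0, 47.0, 31.0]
[0.578, 0.278] [0.052, 0.052] 357 [39.0, 48.0, 31.0]
[0.444, -0.38] [0.163, 0.143] 1483 [42.0, 40.0, 35.0]
```

View pics/w4.png

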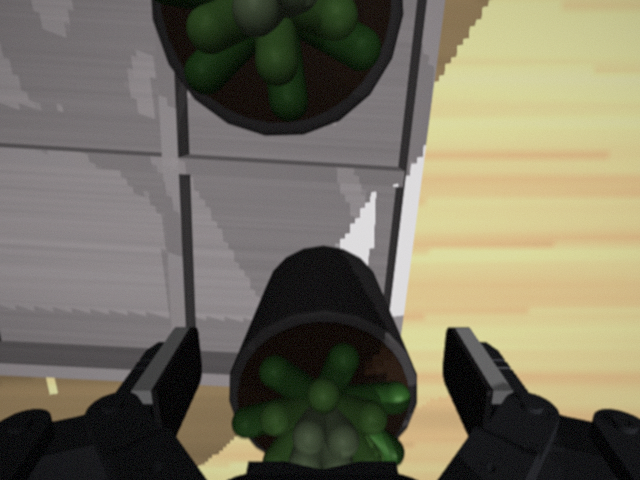

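The wrist view shows the pot at (325,390), upright and centred between the jaws against the well wall. The other tray pot is at (285,40). I'll grip this one, lift it out and return it to its old spot on the bench.

```bash
python3 -m handwheel '[[[0,0,0.01,0,0,0],[0,0,0,0,0,0],[0,0,0,0,0,0],[0,0,0,0,0,0],[0,0,0,0,0,0],[0,0,0,0,0,0],[0,0,0,0,0,0],[0,0,0,0,0,0]]]' -1 40
python3 -m handwheel '[[[0,0,-0.03,0,0,0],[0,0,-0.05,0,0,0],[0,0,-0.05,0,0,0],[0,0,-0.05,0,0,0],[0,0,-0.04,0,0,0],[0,0,0,0,0,0],[0,0,0,0,0,0],[0,0,0,0,0,0]]]'
python3 -m handwheel '[[[-0.003,0.05,0,0,0,0],[-0.003,0.08,0,0,0,0],[-0.003,0.08,0,0,0,0],[-0.003,0.08,0,0,0,0],[0,0.05,0,0,0,0],[0,0.024,0,0,0,0],[0,0,0,0,0,0],[0,0,0,0,0,0]]]'
python3 -c "
from h import *
st()"
```

```text
time: 37.45
eef_pos: [0.6005, -0.0439, 0.0664]
tool_rot: [0.001, 0.0, 1.0, -0.0]
force: [-0.5, 0.6, 6.2]
grip_width: 0.657
grasp_force: 43.1
time: 38.25
eef_pos: [0.5996, -0.0437, 0.1745]
tool_rot: [-0.001, 0.0, 1.0, 0.0]
force: [-0.0, -0.2, -2.9]
grip_width: 0.658
grasp_force: 43.2
time: 39.05
eef_pos: [0.606, 0.1375, 0.1752]
tool_rot: [-0.0, 0.0, 1.0, -0.0]
force: [0.3, -0.1, -1.1]
grip_width: 0.656
grasp_force: 43.3
t 39.05 tcp [0.606, 0.1375, 0.1752] tx [-1.0, 0.0, 0.001] tz [-0.001, -0.0, -1.0] w 0.656 gf 43.3 F [0.26, -0.1, -1.09] q6 0.09
```

```bash
python3 -m handwheel '[[[0,0,0.05,0,0,0],[0,0,0.06,0,0,0],[0,0,0.06,0,0,0],[0,0,0.04,0,0,0],[0,0,0.015,0,0,0],[0,0,0.010,0,0,0],[0,0,0,0,0,0],[0,0,0,0,0,0]]]'
python3 -m handwheel '[[[0,0,0.002,0,0,0],[0,0,0,0,0,0],[0,0,0,0,0,0],[0,0,0,0,0,0],[0,0,0,0,0,0],[0,0,0,0,0,0],[0,0,-0.04,0,0,0],[0,0,-0.06,0,0,0]]]' 1
python3 -m handwheel '[[[0,0,-0.08,0,0,0],[0,0,-0.08,0,0,0],[0.044,-0.077,0,0,0,0],[0.044,-0.077,0,0,0,0],[0.044,-0.077,0,0,0,0],[0.044,-0.077,0,0,0,0],[0.044,-0.077,0,0,0,0],[0,0,0,0,0,0]]]'
python3 -c "
from h import *
weigh(2);st();pots()"
```

```text
time: 39.85
eef_pos: [0.6067, 0.138, 0.0592]
tool_rot: [0.001, 0.0, 1.0, 0.0]
force: [-0.2, 0.5, -0.8]
grip_width: 0.657
grasp_force: 43.2
time: 40.65
eef_pos: [0.6052, 0.138, 0.1065]
tool_rot: [-0.002, 0.0, 1.0, -0.0]
force: [-0.1, 0.7, 0.2]
grip_width: 0.996
grasp_force: 0.0
time: 41.45
eef_pos: [0.4941, -0.0575, 0.1876]
tool_rot: [-0.0, 0.002, 1.0, -0.0]
force: [-0.7, 0.9, 1.2]
grip_width: 0.997
grasp_force: 0.0
F mean [ 0.437 -0.165  0.041] sd [0.197 0.241 0.2  ]
t 41.55 tcp [0.496, -0.0549, 0.1875] tx [-1.0, 0.002, -0.0] tz [0.0, 0.0, -1.0] w 0.998 gf 0.0 F [0.24, 0.08, 0.24] q6 -0.27
[0.778, 0.063] [0.104, 0.103] 381 [89.0, 86.0, 80.0]
[0.756, 0.255] [0.057, 0.057] 165 [28.0, 45.0, 30.0]
[0.606, 0.136] [0.051, 0.051] 350 [37.0, 46.0, 30.0]
[0.6, 0.414] [0.052, 0.053] 358 [36.0, 44.0, 29.0]
[0.578, 0.278] [0.052, 0.052] 357 [37.0, 46.0, 30.0]
[0.443, -0.38] [0.162, 0.143] 1487 [39.0, 36.0, 32.0]
```

```bash
python3 -m handwheel '[[[0,0,0.05,0,0,0],[0,0,0.07,0,0,0],[0,0,0.07,0,0,0],[0,0,0.04,0,0,0],[0,0,0.017,0,0,0],[0,0,0,0,0,0],[0,0,0,0,0,0],[0,0,0,0,0,0]]]'
python3 -m handwheel '[[[0,0,0,0,0,0],[0,0,0,0,0,0],[0,0,0,0,0,0],[0,0,0,0,0,0],[0,0,0,0,0,0],[0,0,0,0,0,0],[0,0,0,0,0,0],[0,0,0,0,0,0]]]' -1 40
python3 -m handwheel '[[[0,0,-0.03,0,0,0],[0,0,-0.05,0,0,0],[0,0,-0.05,0,0,0],[0,0,-0.05,0,0,0],[0,0,-0.04,0,0,0],[0,0,0,0,0,0],[0,0,0,0,0,0],[0,0,0,0,0,0]]]'
python3 -m handwheel '[[[0.009,0.07,0,0,0,0],[0.009,0.083,0,0,0,0],[0.009,0.083,0,0,0,0],[0.009,0.083,0,0,0,0],[0.009,0.083,0,0,0,0],[0.009,0.083,0,0,0,0],[0.009,0.083,0,0,0,0],[0.009,0.083,0,0,0,0]]]'
python3 -m handwheel '[[[0,0,0,0,0,0],[0,0,0.05,0,0,0],[0,0,0.06,0,0,0],[0,0,0.06,0,0,0],[0,0,0.035,0,0,0],[0,0,0.010,0,0,0],[0,0,0.010,0,0,0],[0,0,0,0,0,0]]]'
python3 -c "
from h import *
st()"
```

```text
time: 42.4
eef_pos: [0.497, -0.0543, 0.0648]
tool_rot: [0.001, -0.0, 1.0, -0.0]
force: [0.1, -0.2, 0.1]
grip_width: 0.996
grasp_force: 0.0
time: 43.2
eef_pos: [0.4965, -0.0544, 0.0645]
tool_rot: [0.001, 0.0, 1.0, -0.0]
force: [-0.8, 1.2, 9.2]
grip_width: 0.665
grasp_force: 40.7
time: 44.0
eef_pos: [0.4956, -0.0542, 0.1728]
tool_rot: [-0.001, 0.0, 1.0, 0.0]
force: [-0.3, 0.0, -1.5]
grip_width: 0.658
grasp_force: 43.0
time: 44.8
eef_pos: [0.4593, 0.2728, 0.1727]
tool_rot: [-0.001, 0.0, 1.0, -0.0]
force: [0.9, -0.5, -1.2]
grip_width: 0.658
grasp_force: 43.2
time: 45.6
eef_pos: [0.4603, 0.271, 0.0613]
tool_rot: [-0.0, 0.0, 1.0, -0.0]
force: [0.5, 0.4, -2.0]
grip_width: 0.66
grasp_force: 43.5
t 45.6 tcp [0.4603, 0.271, 0.0613] tx [-1.0, 0.0, 0.0] tz [-0.0, -0.0, -1.0] w 0.66 gf 43.5 F [0.5, 0.44, -2.01] q6 0.38
```

```bash
python3 -m handwheel '[[[0,0,0.007,0,0,0],[0,0,0.005,0,0,0],[0,0,0,0,0,0],[0,0,0,0,0,0],[0,0,0,0,0,0],[0,0,0,0,0,0],[0,0,0,0,0,0],[0,0,0,0,0,0]]]'
python3 -m handwheel '[[[0,0,0,0,0,0],[0,0,0,0,0,0],[0,0,0,0,0,0],[0,0,0,0,0,0],[0,0,-0.04,0,0,0],[0,0,-0.06,0,0,0],[0,0,-0.08,0,0,0],[0,0,-0.08,0,0,0]]]' 1
python3 -m handwheel '[[[0.06,0.04,-0.06,0,0,0],[0.06,0.04,-0.04,0,0,0],[0.06,0.04,0,0,0,0],[0.06,0.06,0,0,0,0],[0,0.06,0,0,0,0],[0,0,0,0,0,0],[0,0,0,0,0,0],[0,0,0,0,0,0]]]'
python3 - <<'E'
from h import *
st();pots();im=ctrl.get_image("scene");save(im,"s5.png")
E
```

```text
time: 46.4
eef_pos: [0.4602, 0.2712, 0.0553]
tool_rot: [0.0, 0.0, 1.0, 0.0]
force: [-0.2, -0.5, -1.2]
grip_width: 0.661
grasp_force: 43.5
time: 47.2
eef_pos: [0.4598, 0.271, 0.1866]
tool_rot: [-0.0, 0.0, 1.0, -0.0]
force: [0.2, 0.2, 0.5]
grip_width: 0.998
grasp_force: 0.0
time: 48.0
eef_pos: [0.3404, 0.3907, 0.2352]
tool_rot: [-0.0, 0.0, 1.0, -0.0]
force: [0.2, -0.2, 0.2]
grip_width: 1.0
grasp_force: 0.0
t 48.0 tcp [0.3404, 0.3907, 0.2352] tx [-1.0, 0.001, 0.0] tz [-0.0, -0.0, -1.0] w 1.0 gf 0.0 F [0.2, -0.23, 0.19] q6 0.7
[0.778, 0.063] [0.104, 0.103] 390 [87.0, 84.0, 78.0]
[0.758, 0.252] [0.06, 0.052] 160 [28.0, 44.0, 29.0]
[0.606, 0.136] [0.052, 0.052] 350 [25.0, 30.0, 21.0]
[0.6, 0.414] [0.052, 0.052] 359 [35.0, 43.0, 28.0]
[0.578, 0.278] [0.052, 0.052] 360 [36.0, 45.0, 29.0]
[0.444, -0.38] [0.163, 0.143] 1483 [44.0, 41.0, 34.0]
[0.46, 0.269] [0.051, 0.052] 360 [25.0, 29.0, 20.0]
[0.371, 0.047] [0.066, 0.064] 162 [88.0, 88.0, 83.0]
```

View pics/s5.png

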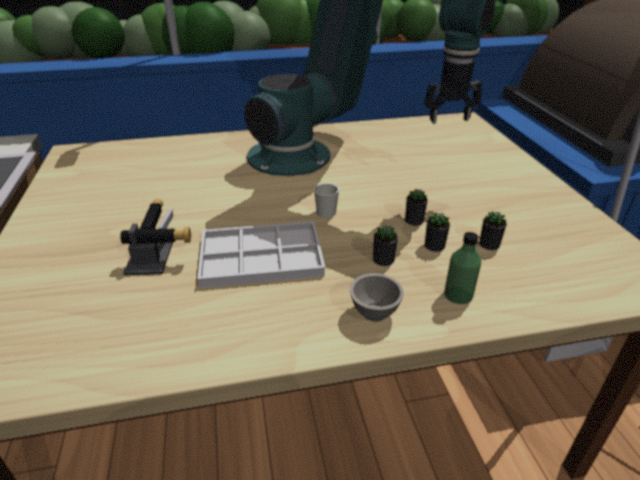

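All four pots stand upright on the bench at (386,245), (437,232), (493,230) and (416,207). The tray is empty, and the mortar, oil bottle and cup have not moved.

```bash
python3 -c "
from bench import ctrl
print(ctrl.finish_job())"
```

```text
the job is handed in; nothing more can be done
None
```

The job is handed in at about 48 s of the 210 s allowed (the hand-in call returned no verdict): of the four pots, the two dry ones (about 150 g and 190 g) went into the tray, the trigger was squeezed to its stop, held for about 2 s and sprang back, and all four pots, including the two moist ones (about 375 g and 470 g), now stand upright on the bench.

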